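# Load a case-hardening box into the bench kiln

## Task

Load the kiln: the packed steel case-hardening box stands askew on the loading shelf. With your fingertips, line it up and push it along the hearth, between the two brittle heating elements that run down the sides, until the whole box is inside the mouth and the door could be stood against it, stopping short of the thermocouple at the back. Let nothing touch either element or the thermocouple, do not lift or tip the box, leave everything else on the bench where it is, and finish clear of it all.

Things in the scene. Friction and masses are not known exactly. Their poses are not given: they have to be found in the camera images.
- box: case-hardening box: closed dark sheet-steel box, 130 long (its x), 100 wide (y), 62 mm high, loose, 0.55 to 0.95 kg, too wide to grasp. The outermost 130 x 100 mm is its lid's skirt, from 40 mm up to the top; below, it is 126 x 96 mm. Origin: centre of its underside; x towards the kiln within 20 degrees, z up. Slides dry (friction coefficient 0.45 to 0.75), stays where left.
- kiln: fixed bench kiln of pale firebrick with a steel loading shelf before its mouth. Origin on the table below the middle of the mouth; x runs from shelf through mouth into the chamber, y to the left of that, z up. Shelf (x -250 to 0 mm, 240 mm wide, no rims) and hearth (x 0 to 230 mm, 170 mm wide) are one smooth level floor 58 mm above the table.
- mouth (a point): point on the hearth floor in the middle of the kiln's mouth, where shelf and chamber meet; axes as the kiln's. The box is wholly inside when its origin is over 65 mm beyond this point along x.
- element_left: left heating element (kiln's +y side): level ceramic tube wound with dark coil, 18 mm in diameter, 205 mm long, along the kiln's x. Origin on its axis at its mouth end: 12 mm inside the mouth, 69 mm left of the middle line, 16 mm above the hearth (its top is 25 mm above). The clear lane between the two elements is 120 mm wide. Brittle: never touch.
- element_right: right heating element, the mirror image of the left one, 69 mm right of the middle line. Brittle: never touch.
- thermocouple: thin white ceramic probe, 10 mm in diameter, reaching 25 mm forward out of the back wall on the middle line, 35 mm above the hearth, under the roof slab. Origin at its tip, 205 mm inside the mouth, so the box would meet it with the box's origin 140 mm (142 at most) beyond the mouth. Never touch.
- kiln_door: bystander: the kiln's loose door, a firebrick slab 50 mm thick, 200 mm wide, 72 mm high, faced with a steel plate 206 x 80 mm with a bar handle, standing on the table beside the shelf (kiln's right). In use it stands on the shelf against the front of the brick walls and does not enter the chamber. Origin: centre of its underside.
- file: bystander: flat file with a wooden handle, about 240 mm long and 20 mm high, lying across the rear of the roof slab. Origin near its middle, underside.
- sickle: bystander: sickle with a curved blade about 180 mm across and a wooden handle, lying on the table between robot and shelf, 30 mm high. Origin: centre of the curve, underside.
- hammer: bystander: hammer 240 mm long lying on the table to the right of the robot. Origin: underside, middle.
- tongs: bystander: smith's tongs 300 mm long lying on the table beyond the shelf's outer end, 25 mm high. Origin: underside, middle.
- grinder: bystander: angle grinder with a green grip, 275 mm long, 100 mm high at its disc, lying at the left of the table. Origin: underside of its middle.
- can: bystander: grey closed can, 72 mm in diameter, 100 mm high, standing at the right of the table. Origin: centre of its underside.
- roof_edge (a point): middle of the top front edge of the roof slab, 130 mm inside the mouth and 85 mm above the hearth. The chamber is open above from the mouth to here; behind, the 15 mm slab covers it. Brick side walls, inner faces 85 mm either side of the middle line, 50 mm thick, rise 70 mm above the hearth; the back wall is 230 mm inside the mouth.
Things that resemble listed ones, but are neither listed nor needed, are in the scene too. What is shaped like the box but green or purple is not meant.

How it is judged:
By the outcome, as a careful person would: the job done as asked, in the order asked, and still so for the second after the job is handed in, with the robot touching nothing.
It also fails if it takes over 67 s, if anything falls off the work surface, if the arm or the gripper's body presses on something with over 40 N, if the wrist force passes 120 N, or if a joint passes its speed limit or range.

## Robot

A 7-joint arm with a two-finger parallel gripper is mounted at the origin on the work surface. World frame = base frame: x ahead of the robot, y to its left, z up, the work surface at z = 0. Lengths are in m, angles in rad, forces in N, time in s.
With the tool pointing down it reaches from about 0.425 to 0.875 m from the base axis. Payload 4.7 kg.
Tool frame: the origin (TCP) lies midway between the tips of the shut fingers; the grasp point (between the pads) lies 19 mm behind it (ctrl.grip_point_offset is the distance from the TCP to the grasp point, in m); z points along the fingers, y is the line along which they close (so a half turn about z gives the same grasp; the last joint's range is limited). The gripper opens to 87 mm and grips with 3 to 60 N. Pads are 19 mm wide; open, the fingers measure 117 mm over their backs; the gripper's body (75 mm by 190 mm) begins 51 mm behind the grasp point.
Start: joints at [1.117, 0.321, -0.07, 1.45, 0.023, 1.371, -0.057], TCP at [0.293, -0.58, 0.223] pointing down, gripper open.
Joint ranges: [-2.86, 2.86], [-0.3, 2.09], [-1.38, 1.24], [0.06, 2.45], [-1.56, 4.7], [0.09, 2.05], [-2.69, 2.69]. Speed limits (rad/s): [2.57, 2.57, 3.14, 3.14, 3.14, 3.14, 3.14].

## Interface

Orientations are given as a rotation vector (axis times angle).
In Python, from bench import ctrl gives the robot as it stands. The module is installed in compiled form; this text tells all that it offers.
- The arm moves only by the shell command python3 -m handwheel 'ROWS' [OPENING] [FORCE]. ROWS is JSON, a list of rows, each an object of numbers: "x", "y", "z": the shift along the tool's x, y, z in m; "wx", "wy", "wz": the turn, a rotation vector about the tool's x, y, z in degrees. A call has 1 to 10 rows; each row is the pose to reach, as a shift and turn from the pose commanded when the call began, along the tool's axes at that moment; what a row does not reach only later rows make up. A row lasts 1/12 s, in which the tool goes at most 41.7 mm and 7.16 degrees, less where a joint would pass 70% of its speed; a pose out of reach is approached as far as the arm can. A call with a gripper value outside its range is refused whole. OPENING is the finger opening in m, from 0 to 0.087, set as the call begins (- or left out, the last holds). The fingers move at their own pace and stop on an object; FORCE is the grip in N (left out, the last holds). Time passes only in rows, so rows that repeat a pose let the fingers close. It gives the time, the measured TCP pose, the force, the opening and the grip force at its end, in the units of the state.
- ctrl.get_state(): the state, without advancing time (a new reading comes with each control period).
- ctrl.get_image(name): name is "scene" or "top"; returns a dict with "image" (384x512x3 uint8, red, green, blue), "K" (3x3 intrinsics, pixels), "world_to_cam" (4x4, takes a point from world to camera coordinates). Camera axes: x right, y down, z forward; pixel columns grow to the right and rows downward; lengths in m; the calibration is good to about 2 mm. A picture is of the moment at which its call begins. There is no depth.
- ctrl.close_job(): hands the job in; it is judged then, once.
The state is a dict: "time": time; "joint_positions": joint angles; "qd": joint speeds; "joint_torque": joint torques, N m; "position": TCP position; "tool_rot": TCP orientation; "ft_force": force on the tool from outside, world axes, zero at the start; "torque": the same for the moment, N m; "grip_width": opening from 0.0 (shut) to 1.0 (fully open); "grip_force": force on a finger pad.
Only numpy, scipy, OpenCV 4.12 (cv2) and the standard library are available. Lean on these libraries where they do the work, as an engineer would, in place of code of your own. Each camera call takes 0.05 s, during which the arm holds its last target. There are 200 camera calls.

## Working session

There is one attempt and no reset: what is moved stays moved. The work goes in short steps, Python scripts to look and compute and a shell command to move; the robot and the scene stay as the last step left them, time stands still between calls to the robot, and variables do not carry over. Pictures are saved under pics/ and viewed, at most 10 in all, crops included, and the job is handed in when it is done.

```bash
mkdir -p pics
python3 - <<'E'
from bench import ctrl
import cv2,numpy as np
for n in("scene","top"):
    d=ctrl.get_image(n); cv2.imwrite(f"pics/{n}0.png",d["image"][:,:,::-1]); print(n,d["K"].round(1).tolist(),d["world_to_cam"].round(4).tolist())
s=ctrl.get_state(); print(s)
E
```

```text
scene [[449.5, 0.0, 257.7], [0.0, 449.5, 201.3], [0.0, 0.0, 1.0]] [[-0.7585, 0.6516, -0.0078, 0.4249], [0.5146, 0.5916, -0.6206, -0.1982], [-0.3997, -0.4748, -0.7841, 1.9122], [0.0, 0.0, 0.0, 1.0]]
top [[445.1, 0.0, 255.3], [0.0, 445.1, 183.2], [0.0, 0.0, 1.0]] [[0.0136, -0.9999, -0.0037, 0.0008], [-0.9909, -0.013, -0.1338, 0.5522], [0.1337, 0.0055, -0.991, 1.5198], [0.0, 0.0, 0.0, 1.0]]
{'time': 0.1, 'joint_positions': array([ 1.11712506,  0.32179283, -0.07008461,  1.45153642,  0.02261852,
        1.37080597, -0.05695389]), 'qd': array([-0.00048641, -0.00151294,  0.0006493 , -0.00274972,  0.00116432,
       -0.00020455,  0.00021232]), 'joint_torque': array([ 5.46077335e-04, -4.92569876e+01, -4.05575149e-01, -3.13399780e+01,
       -6.42279047e-02,  3.95387644e-02,  8.74538227e-05]), 'position': array([ 0.2928128 , -0.57976013,  0.22155067]), 'tool_rot': array([-3.05443217e+00, -7.27668736e-01,  8.06178792e-04]), 'ft_force': array([-0.03846879,  0.67515876, -0.23472067]), 'torque': array([ 0.00294934,  0.07338279, -0.02307925]), 'grip_force': 0.0, 'grip_width': 0.9981817734089864}
```

View pics/scene0.png

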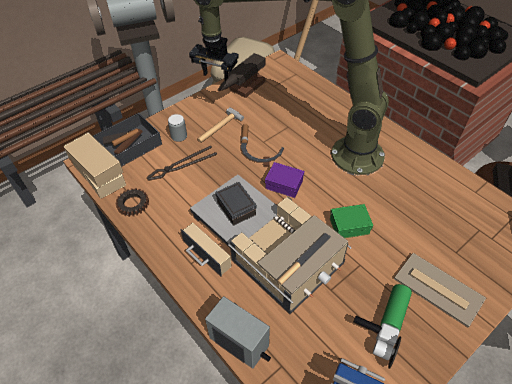

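View pics/top0.png

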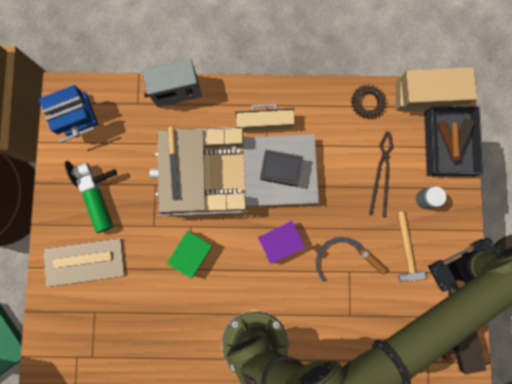

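The scene view shows the dark box on the shelf at (237,202). In the top view it is at (284,168), the shelf spans columns 245–318, and the kiln mouth faces right, so kiln +x runs along world +y. The candidates in the top view are dark (284,168), purple (282,243) and green (190,254). Only the dark one on the shelf fits the description, and I'll confirm it in a crop.

```bash
cat > h.py <<'E'
from bench import ctrl
import cv2,numpy as np
def cam(n):
    d=ctrl.get_image(n); return d["image"],d["K"],d["world_to_cam"]
def ray(p,z,K,T):
    p=np.atleast_2d(np.array(p,float)); R,t=T[:3,:3],T[:3,3]; c=-R.T@t
    d=np.c_[p,np.ones(len(p))]@np.linalg.inv(K).T@R
    return c+d*((z-c[2])/d[:,2])[:,None]
def proj(P,K,T):
    q=(np.atleast_2d(P)@T[:3,:3].T+T[:3,3])@K.T; return q[:,:2]/q[:,2:]
E
python3 - <<'E'
from h import *
I,K,T=cam("top"); hsv=cv2.cvtColor(I,cv2.COLOR_RGB2HSV)
for p in [(284,168),(305,160),(255,190),(282,150),(225,180),(240,250)]: print(p,I[p[1],p[0]],hsv[p[1],p[0]])
x0,y0,x1,y1=150,95,330,225
c=cv2.resize(I[y0:y1,x0:x1],None,fx=4.4,fy=4.4,interpolation=cv2.INTER_CUBIC)
cv2.imwrite("pics/crop.png",c[:,:,::-1])
g=cv2.cvtColor(I,cv2.COLOR_RGB2GRAY)
roi=np.zeros_like(g); roi[135:208,247:320]=1
S=((hsv[:,:,1]<60)&(g>90)&(roi>0)).astype(np.uint8)
B=((g<75)&(roi>0)).astype(np.uint8)
for nm,m,z in(("shelf",S,.058),("box",B,.12)):
    cs,_=cv2.findContours(m,cv2.RETR_EXTERNAL,cv2.CHAIN_APPROX_NONE); k=max(cs,key=cv2.contourArea)
    r=cv2.minAreaRect(k); b=cv2.boxPoints(r); print(nm,r,b.round(1).tolist()); print(ray(b,z,K,T).round(4).tolist())
E
```

```text
(284, 168) [80 80 81] [120   3  81]
(305, 160) [127 125 122] [ 18  10 127]
(255, 190) [171 168 162] [ 20  13 171]
(282, 150) [170 166 160] [ 18  15 170]
(225, 180) [221 187 136] [ 18  98 221]
(240, 250) [192 130  78] [ 14 151 192]
shelf ((281.2642822265625, 170.3431396484375), (68.98180389404297, 71.27149200439453), 87.61405944824219) [[244.1999969482422, 137.39999389648438], [315.3999938964844, 134.39999389648438], [318.29998779296875, 203.3000030517578], [247.10000610351562, 206.3000030517578]]
[[0.7106, 0.049, 0.058], [0.7243, -0.2, 0.058], [0.4825, -0.2088, 0.058], [0.4691, 0.0351, 0.058]]
box ((281.1319885253906, 168.52401733398438), (35.15099334716797, 28.89000129699707), 10.30484676361084) [[261.29998779296875, 179.60000610351562], [266.3999938964844, 151.1999969482422], [301.0, 157.5], [295.79998779296875, 185.89999389648438]]
[[0.5532, -0.0118, 0.12], [0.6494, -0.028, 0.12], [0.6295, -0.1435, 0.12], [0.5337, -0.1264, 0.12]]
```

View pics/crop.png

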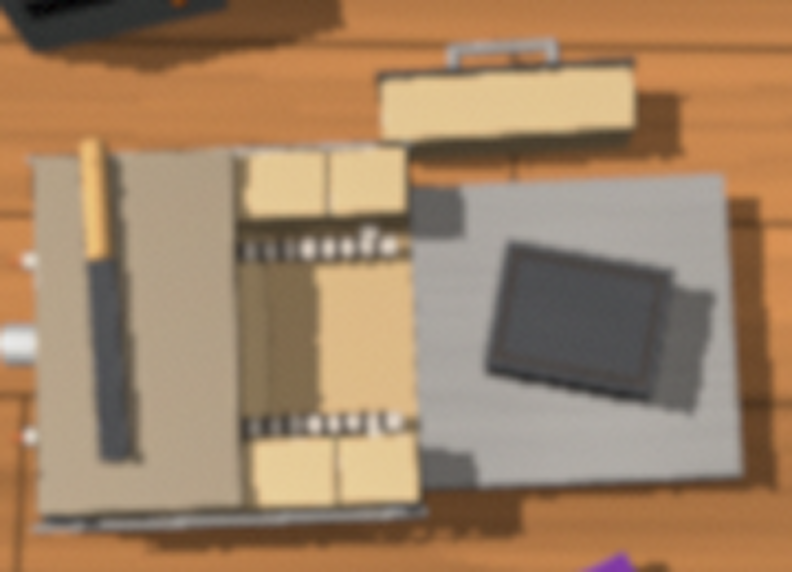

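The crop confirms the dark grey lidded box on the shelf, with corners near (512,242), (672,270), (648,400) and (488,372) in the crop. The mouth edge is at crop x≈413 and the two coiled elements are at crop y≈247 and 425. Next I'll fit the edges precisely.

```bash
cat >> h.py <<'E'
def edge(g,a,b,h=4,sign=0):
    # sub-pixel line near segment a-b: strongest gradient along the normal (sign: +1 brighter along normal)
    a,b=np.array(a,float),np.array(b,float); u=(b-a)/np.linalg.norm(b-a); n=np.array([-u[1],u[0]])
    g=cv2.GaussianBlur(g,(0,0),.7).astype(np.float32); t=np.linspace(.1,.9,40); s=np.arange(-h,h+.01,.2)
    P=a+t[:,None,None]*(b-a)+s[None,:,None]*n
    v=cv2.remap(g,P[...,0].astype(np.float32),P[...,1].astype(np.float32),cv2.INTER_CUBIC)
    d=np.gradient(v,axis=1); d=np.abs(d) if sign==0 else d*sign
    w=s[d.argmax(1)]; k=np.abs(w-np.median(w))<1
    f=cv2.fitLine(np.array([a+ti*(b-a)+wi*n for ti,wi in zip(t[k],w[k])],np.float32),cv2.DIST_HUBER,0,.01,.01).ravel()
    return f,k.sum()
def meet(f1,f2):
    s=np.linalg.solve(np.c_[f1[:2],-f2[:2]],f2[2:]-f1[2:]); return f1[2:]+s[0]*f1[:2]
def quad(g,c,z,K,T,**k):
    L=[edge(g,c[i],c[(i+1)%4],**k) for i in range(4)]
    q=np.array([meet(L[i-1][0],L[i][0]) for i in range(4)]); return q,ray(q,z,K,T),[l[1] for l in L]
E
python3 - <<'E'
from h import *
I,K,T=cam("top"); g=cv2.cvtColor(I,cv2.COLOR_RGB2GRAY)
f=lambda x,y:(150+(x+.5)/4.4-.5,95+(y+.5)/4.4-.5)
for nm,c,z in(("box",[(512,242),(672,270),(650,390),(488,368)],.12),("shelf",[(413,186),(722,177),(742,474),(420,488)],.058)):
    q,P,n=quad(g,[f(*p) for p in c],z,K,T,h=3); print(nm,q.round(1).tolist(),n); print(P.round(4).tolist(), np.linalg.norm(P-np.roll(P,-1,0),axis=1).round(4),P.mean(0).round(4))
# walls' front top corners (z .128) and coil ends
for p,z in([(407,147),.128],[(407,215),.128],[(413,430),.128],[(419,500),.128],[(400,246),.074],[(404,423),.074],[(236,152),.143],[(243,508),.143]): print(p,ray(f(*p),z,K,T).round(4))
# gray profile across the skirt
print(g[160:192,283])
E
```

```text
box [[264.79998779296875, 149.10000610351562], [302.8999938964844, 156.10000610351562], [298.29998779296875, 186.60000610351562], [259.20001220703125, 179.89999389648438]] [np.int64(40), np.int64(40), np.int64(40), np.int64(40)]
[[0.6564, -0.0223, 0.12], [0.6341, -0.1499, 0.12], [0.5314, -0.1344, 0.12], [0.552, -0.005, 0.12]] [0.1295 0.1039 0.131  0.1058] [ 0.5935 -0.0779  0.12  ]
shelf [[242.3000030517578, 134.3000030517578], [314.1000061035156, 132.0], [318.3999938964844, 202.60000610351562], [243.8000030517578, 205.60000610351562]] [np.int64(24), np.int64(40), np.int64(40), np.int64(33)]
[[0.7214, 0.056, 0.058], [0.733, -0.1954, 0.058], [0.4851, -0.209, 0.058], [0.4713, 0.0463, 0.058]] [0.2517 0.2483 0.2557 0.2502] [ 0.6027 -0.0755  0.058 ]
(407, 147) [[0.7256 0.0544 0.128 ]]
(407, 215) [[0.6728 0.0535 0.128 ]]
(413, 430) [[0.509  0.0461 0.128 ]]
(419, 500) [[0.4568 0.0407 0.128 ]]
(400, 246) [[0.6601 0.0605 0.074 ]]
(404, 423) [[0.5205 0.0549 0.074 ]]
(236, 152) [[0.7162 0.1825 0.143 ]]
(243, 508) [[0.448  0.1695 0.143 ]]
[ 78  77  80  78  78  78  80  79  81  80  81  81  79  79  80  80  80  80
  75  72  73  74  63  66 108 148 167 169 171 173 173 174]
```

Estimates:
- **Kiln:** mouth at about (0.591, 0.048), yaw 93.0°. The wall, shelf and coil measurements agree.
- **Box:** centre at (0.596, −0.0775), yaw 80.5°, and its sizes match. In the kiln frame that is x=−126, y=+2 mm, so it needs +12.5° of yaw.

I'll push the rear face with two spread fingertips. The first move is the transit, high above the bench.

```bash
cat >> h.py <<'E'
from scipy.spatial.transform import Rotation as R
M=np.array([.591,.048,.058]); YAW=93.0
A=R.from_euler('z',YAW,degrees=True).as_matrix()
def kiln(p): return A.T@(np.array(p)-M)
def goto(kx,ky,kz,yaw=0):
    s=ctrl.get_state(); r=R.from_rotvec(s["tool_rot"])
    d=r.inv().apply(A@np.array([kx,ky,kz])+M-s["position"])
    t=R.from_euler('z',YAW+yaw,degrees=True)*R.from_rotvec([np.pi,0,0])
    print("t",round(s["time"],2),"tcp kiln",kiln(s["position"]).round(4),"need xyz",d.round(4),"w",(r.inv()*t).as_rotvec(degrees=True).round(2),"F",s["ft_force"].round(1),"grip",round(s["grip_width"]*.087,4))
E
python3 -m handwheel '[{"x":0.036,"y":-0.018,"wz":-6},{"x":0.072,"y":-0.035,"wz":-12},{"x":0.108,"y":-0.053,"wz":-18},{"x":0.144,"y":-0.07,"wz":-24},{"x":0.18,"y":-0.088,"wz":-30},{"x":0.216,"y":-0.105,"wz":-36},{"x":0.252,"y":-0.122,"wz":-42},{"x":0.288,"y":-0.14,"wz":-48},{"x":0.324,"y":-0.157,"wz":-54},{"x":0.36,"y":-0.175,"wz":-60}]' 0.056
python3 -c "from h import *; goto(-.228,0,.16)"
```

```text
t 0.2 tcp kiln [-0.6114  0.3306  0.1639] need xyz [ 0.4572 -0.2174  0.0041] w [-6.000e-02 -3.000e-02 -6.619e+01] F [-0.3 -0.2 -0. ] grip 0.0869invalid input at $[0]: expected keys x, y, z, wx, wy, wz
```

All six keys are needed in each row.

```bash
python3 -m handwheel '[{"x":0.036,"y":-0.018,"z":0,"wx":0,"wy":0,"wz":-6},{"x":0.072,"y":-0.035,"z":0,"wx":0,"wy":0,"wz":-12},{"x":0.108,"y":-0.053,"z":0,"wx":0,"wy":0,"wz":-18},{"x":0.144,"y":-0.07,"z":0,"wx":0,"wy":0,"wz":-24},{"x":0.18,"y":-0.088,"z":0,"wx":0,"wy":0,"wz":-30},{"x":0.216,"y":-0.105,"z":0,"wx":0,"wy":0,"wz":-36},{"x":0.252,"y":-0.122,"z":0,"wx":0,"wy":0,"wz":-42},{"x":0.288,"y":-0.14,"z":0,"wx":0,"wy":0,"wz":-48},{"x":0.324,"y":-0.157,"z":0,"wx":0,"wy":0,"wz":-54},{"x":0.36,"y":-0.175,"z":0,"wx":0,"wy":0,"wz":-60}]' 0.056
python3 -c "from h import *; goto(-.228,0,.16)"
```

```text
time: 1.03
position: [0.5362, -0.2601, 0.2226]
tool_rot: [2.277, 2.164, -0.0]
ft_force: [0.3, -0.2, -0.6]
grip_width: 0.646
grip_force: 0.0
t 1.03 tcp kiln [-0.3048  0.0708  0.1646] need xyz [0.0837 0.0625 0.0046] w [ 0.    0.03 -5.92] F [ 0.3 -0.2 -0.6] grip 0.0562
```

```bash
python3 -m handwheel '[{"x":0.028,"y":0.021,"z":0,"wx":0,"wy":0,"wz":-2},{"x":0.056,"y":0.042,"z":0,"wx":0,"wy":0,"wz":-4},{"x":0.084,"y":0.0625,"z":0,"wx":0,"wy":0,"wz":-6},{"x":0.084,"y":0.0625,"z":0,"wx":0,"wy":0,"wz":-6},{"x":0.084,"y":0.0625,"z":0,"wx":0,"wy":0,"wz":-6}]' >/dev/null
python3 -c "from h import *; goto(-.228,0,.042)"
```

```text
t 1.45 tcp kiln [-0.2263 -0.0008  0.1641] need xyz [-0.0018 -0.0008  0.1221] w [-0.01 -0.09  0.11] F [-0.3  0.1  0.4] grip 0.0558
```

```bash
python3 -m handwheel '[{"x":-0.002,"y":0,"z":0.025,"wx":0,"wy":0,"wz":0},{"x":-0.002,"y":-0.001,"z":0.05,"wx":0,"wy":0,"wz":0},{"x":-0.002,"y":-0.001,"z":0.075,"wx":0,"wy":0,"wz":0},{"x":-0.002,"y":-0.001,"z":0.1,"wx":0,"wy":0,"wz":0},{"x":-0.002,"y":-0.001,"z":0.115,"wx":0,"wy":0,"wz":0},{"x":-0.002,"y":-0.001,"z":0.122,"wx":0,"wy":0,"wz":0},{"x":-0.002,"y":-0.001,"z":0.122,"wx":0,"wy":0,"wz":0}]' >/dev/null
python3 - <<'E'
from h import *
goto(-.15,0,.042)
a=cam("scene")[0][150:320,150:370]; cv2.imwrite("pics/s1.png",cv2.resize(a,None,fx=3,fy=3,interpolation=cv2.INTER_CUBIC)[:,:,::-1])
E
```

```text
t 2.03 tcp kiln [-0.2327  0.0035  0.0405] need xyz [ 0.0828  0.0031 -0.0014] w [-0.22 -0.03 -0.32] F [-0.1  0.5 -0.4] grip 0.0563
```

View pics/s1.png

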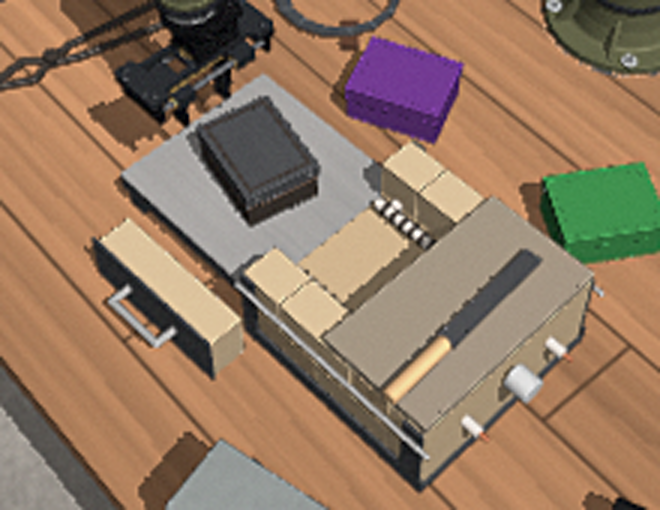

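The crop shows both fingertips down behind the box's rear face at (175,115) and (222,85), with no contact yet. I'll push slowly so the leading finger squares the box up.

```bash
python3 -m handwheel '[{"x":0.006,"y":0.002,"z":0,"wx":0,"wy":0,"wz":0},{"x":0.012,"y":0.002,"z":0,"wx":0,"wy":0,"wz":0},{"x":0.018,"y":0.002,"z":0,"wx":0,"wy":0,"wz":0},{"x":0.023,"y":0.002,"z":0,"wx":0,"wy":0,"wz":0},{"x":0.028,"y":0.002,"z":0,"wx":0,"wy":0,"wz":0},{"x":0.033,"y":0.002,"z":0,"wx":0,"wy":0,"wz":0},{"x":0.038,"y":0.002,"z":0,"wx":0,"wy":0,"wz":0},{"x":0.043,"y":0.002,"z":0,"wx":0,"wy":0,"wz":0},{"x":0.048,"y":0.002,"z":0,"wx":0,"wy":0,"wz":0},{"x":0.053,"y":0.002,"z":0,"wx":0,"wy":0,"wz":0}]'
python3 - <<'E'
from h import *
goto(-.15,0,.042)
a=cam("top")[0][95:225,150:330]; cv2.imwrite("pics/t2.png",cv2.resize(a,None,fx=4.4,fy=4.4,interpolation=cv2.INTER_CUBIC)[:,:,::-1])
E
```

```text
time: 2.92
position: [0.6024, -0.1318, 0.1019]
tool_rot: [2.165, 2.27, 0.001]
ft_force: [2.4, -4.6, 2.2]
grip_width: 0.646
grip_force: 2.4
t 2.92 tcp kiln [-0.1802 -0.002   0.0439] need xyz [ 0.0301 -0.0021  0.0018] w [ 0.2   0.17 -0.28] F [ 2.4 -4.6  2.2] grip 0.0562
```

View pics/t2.png

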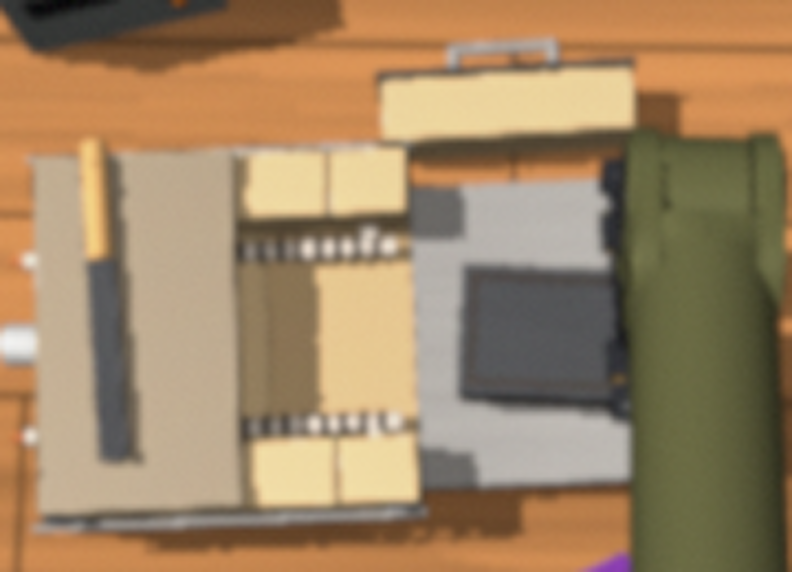

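The box is turning as intended. Its front corners are now at (466,267) and (462,398), with about 4–5° left. I'll carry on and then measure.

```bash
cat >> h.py <<'E'
def box(ends=((.45,.95),)):
    # from the visible front edge and right (upper) edge of the lid, given a rough guess in kiln coordinates
    pass
def boxm(kx,ky,yaw,half=.3):
    I,K,T=cam("top"); g=cv2.cvtColor(I,cv2.COLOR_RGB2GRAY)
    for _ in range(3):
        c,s=np.cos(np.radians(yaw)),np.sin(np.radians(yaw)); r=np.array([[c,-s],[s,c]])
        W=lambda x,y:proj((A@np.r_[np.array([kx,ky])+r@[x,y],.062])+M,K,T)[0]
        f1,n1=edge(g,W(.065,-.05),W(.065,.05),h=4); f2,n2=edge(g,W(.0+.065-.13*half*2,-.05),W(.065,-.05),h=4)
        q=meet(f1,f2); P=ray([q,q+f1[:2]*30,q-f2[:2]*30*np.sign(f2[0]*(-1))],.12,K,T)
        k=np.array([kiln(p)[:2] for p in P]); e=k[2]-k[0]; e=e if e[0]>0 else -e
        yl=np.degrees(np.arctan2(e[1],e[0])); e=k[1]-k[0]; e=e if e[1]>0 else -e; yf=np.degrees(np.arctan2(-e[0],e[1]))
        yaw=(yl+yf)/2; c,s=np.cos(np.radians(yaw)),np.sin(np.radians(yaw)); r=np.array([[c,-s],[s,c]])
        kx,ky=k[0]-r@[.065,-.05]
    print("box kiln",round(kx,4),round(ky,4),"yaw long",yl.round(2),"front",yf.round(2),"corner px",q.round(1),n1,n2)
E
python3 -m handwheel '[{"x":0.005,"y":-0.001,"z":0,"wx":0,"wy":0,"wz":0},{"x":0.01,"y":-0.002,"z":0,"wx":0,"wy":0,"wz":0},{"x":0.015,"y":-0.002,"z":0,"wx":0,"wy":0,"wz":0},{"x":0.02,"y":-0.002,"z":0,"wx":0,"wy":0,"wz":0},{"x":0.02,"y":-0.002,"z":0,"wx":0,"wy":0,"wz":0}]'
python3 - <<'E'
from h import *
goto(-.15,0,.042)
boxm(-.09,0,-2,.35)
E
```

```text
time: 3.38
position: [0.5985, -0.111, 0.1016]
tool_rot: [2.164, 2.274, -0.001]
ft_force: [1.0, -3.4, 2.2]
grip_width: 0.644
grip_force: 1.7
t 3.38 tcp kiln [-0.1592  0.0008  0.0436] need xyz [0.0092 0.0008 0.0016] w [ 0.07  0.13 -0.18] F [ 1.  -3.4  2.2] grip 0.056
box kiln -0.0827 0.0187 yaw long -2.15 front -1.95 corner px [248.9 157.9] 40 40
```

The box is nearly square at −2°, but it has drifted about 18 mm left. That is too far for the 12 mm side clearance, so I'll centre it with a flush two-finger push on its left side before the mouth. First I back off, rise, and come round to that side.

```bash
python3 -m handwheel '[{"x":-0.01,"y":0,"z":0,"wx":0,"wy":0,"wz":0},{"x":-0.02,"y":0,"z":0,"wx":0,"wy":0,"wz":0},{"x":-0.025,"y":0,"z":-0.01,"wx":0,"wy":0,"wz":0},{"x":-0.025,"y":0,"z":-0.04,"wx":0,"wy":0,"wz":0},{"x":-0.025,"y":0,"z":-0.07,"wx":0,"wy":0,"wz":0},{"x":-0.025,"y":0,"z":-0.1,"wx":0,"wy":0,"wz":0},{"x":-0.025,"y":0,"z":-0.1,"wx":0,"wy":0,"wz":0}]'  >/dev/null
python3 -m handwheel '[{"x":0,"y":0,"z":0,"wx":0,"wy":0,"wz":7},{"x":0.01,"y":-0.01,"z":0,"wx":0,"wy":0,"wz":14},{"x":0.02,"y":-0.02,"z":0,"wx":0,"wy":0,"wz":21},{"x":0.03,"y":-0.035,"z":0,"wx":0,"wy":0,"wz":28},{"x":0.04,"y":-0.05,"z":0,"wx":0,"wy":0,"wz":35},{"x":0.05,"y":-0.065,"z":0,"wx":0,"wy":0,"wz":42},{"x":0.06,"y":-0.075,"z":0,"wx":0,"wy":0,"wz":49},{"x":0.07,"y":-0.085,"z":0,"wx":0,"wy":0,"wz":56},{"x":0.08,"y":-0.095,"z":0,"wx":0,"wy":0,"wz":63},{"x":0.09,"y":-0.1,"z":0,"wx":0,"wy":0,"wz":70}]' 0.08 >/dev/null
python3 - <<'E'
from h import *
goto(-.083,.10,.14,-90)
E
```

```text
t 4.85 tcp kiln [-0.0928  0.1023  0.1426] need xyz [ 0.0054 -0.0085  0.0026] w [-0.04  0.06 19.42] F [ 0.  -0.5 -0.2] grip 0.0799
```

```bash
python3 -m handwheel '[{"x":0.002,"y":-0.003,"z":0,"wx":0,"wy":0,"wz":7},{"x":0.004,"y":-0.006,"z":0,"wx":0,"wy":0,"wz":14},{"x":0.005,"y":-0.008,"z":0,"wx":0,"wy":0,"wz":19.5},{"x":0.005,"y":-0.008,"z":0,"wx":0,"wy":0,"wz":19.5},{"x":0.005,"y":-0.008,"z":0,"wx":0,"wy":0,"wz":19.5}]' >/dev/null
python3 - <<'E'
from h import *
goto(-.083,.10,.044,-90)
a=cam("top")[0][95:225,180:330]; cv2.imwrite("pics/t3.png",cv2.resize(a,None,fx=4.4,fy=4.4,interpolation=cv2.INTER_CUBIC)[:,:,::-1])
boxm(-.083,.018,-2,.4)
E
```

```text
t 5.27 tcp kiln [-0.084   0.0991  0.1426] need xyz [-0.0008 -0.0009  0.0986] w [-0.02  0.02  0.47] F [0.  0.7 1.1] grip 0.0797
box kiln -0.0828 0.0187 yaw long -2.17 front -2.1 corner px [248.9 157.9] 33 29
```

View pics/t3.png

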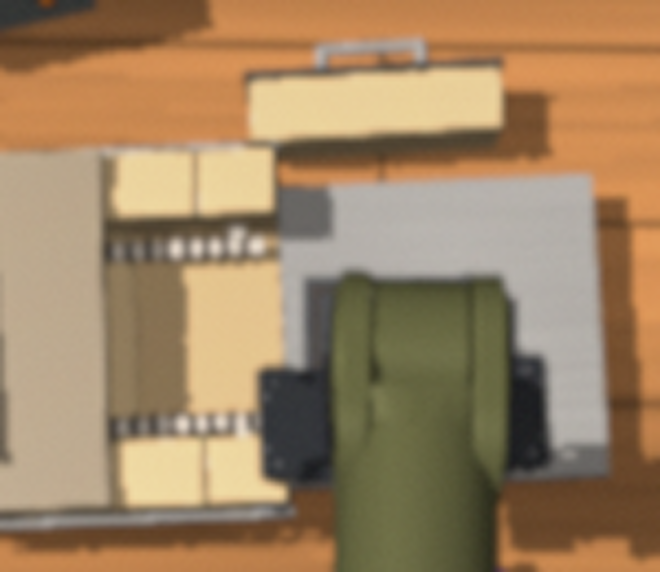

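The box's right edge is at crop row 280 and the lane middle at lid height is at row 322, so the box is about 18 mm left, matching the measurement. The gripper is over its left side and clear, so I'll descend and push right.

```bash
python3 -m handwheel '[{"x":0,"y":0,"z":0.025,"wx":0,"wy":0,"wz":0},{"x":0,"y":0,"z":0.05,"wx":0,"wy":0,"wz":0},{"x":0,"y":0,"z":0.075,"wx":0,"wy":0,"wz":0},{"x":0,"y":0,"z":0.092,"wx":0,"wy":0,"wz":0},{"x":0,"y":0,"z":0.099,"wx":0,"wy":0,"wz":0},{"x":0,"y":0,"z":0.099,"wx":0,"wy":0,"wz":0}]'
python3 - <<'E'
from h import *
goto(-.083,.0595,.044,-90)
E
```

```text
time: 5.87
position: [0.4951, -0.0411, 0.0999]
tool_rot: [-3.139, -0.092, 0.006]
ft_force: [0.1, 0.0, 0.2]
grip_width: 0.922
grip_force: 0.0
t 5.87 tcp kiln [-0.084   0.1004  0.0419] need xyz [ 0.0409 -0.0007 -0.0023] w [-0.06  0.21  0.35] F [0.1 0.  0.2] grip 0.0802
```

```bash
python3 -m handwheel '[{"x":0.01,"y":0,"z":0,"wx":0,"wy":0,"wz":0},{"x":0.017,"y":0,"z":0,"wx":0,"wy":0,"wz":0},{"x":0.021,"y":0,"z":0,"wx":0,"wy":0,"wz":0},{"x":0.025,"y":0,"z":0,"wx":0,"wy":0,"wz":0},{"x":0.029,"y":0,"z":0,"wx":0,"wy":0,"wz":0},{"x":0.033,"y":0,"z":0,"wx":0,"wy":0,"wz":0},{"x":0.036,"y":0,"z":0,"wx":0,"wy":0,"wz":0},{"x":0.039,"y":0,"z":0,"wx":0,"wy":0,"wz":0},{"x":0.041,"y":0,"z":0,"wx":0,"wy":0,"wz":0},{"x":0.041,"y":0,"z":0,"wx":0,"wy":0,"wz":0}]'
python3 -m handwheel '[{"x":-0.01,"y":0,"z":0,"wx":0,"wy":0,"wz":0},{"x":-0.025,"y":0,"z":0,"wx":0,"wy":0,"wz":0},{"x":-0.025,"y":0,"z":-0.03,"wx":0,"wy":0,"wz":0},{"x":-0.025,"y":0,"z":-0.06,"wx":0,"wy":0,"wz":0},{"x":-0.025,"y":0,"z":-0.1,"wx":0,"wy":0,"wz":0},{"x":-0.025,"y":0,"z":-0.1,"wx":0,"wy":0,"wz":0}]' >/dev/null
python3 - <<'E'
from h import *
goto(-.2,.0,.14,0)
a=cam("top")[0][95:225,180:330]; cv2.imwrite("pics/t4.png",cv2.resize(a,None,fx=4.4,fy=4.4,interpolation=cv2.INTER_CUBIC)[:,:,::-1])
boxm(-.083,.0,0,.4)
E
```

```text
time: 6.7
position: [0.5372, -0.0388, 0.1022]
tool_rot: [3.14, 0.091, -0.003]
ft_force: [-5.2, 0.6, 3.2]
grip_width: 0.919
grip_force: 2.5
t 7.2 tcp kiln [-0.0839  0.0782  0.1519] need xyz [0.0773 0.1165 0.0134] w [  0.8   -0.53 -89.67] F [ 1.6  0.2 -0.2] grip 0.08
box kiln -0.0816 -0.0026 yaw long 0.7 front -1.92 corner px [248.  152.2] 30 29
```

View pics/t4.png

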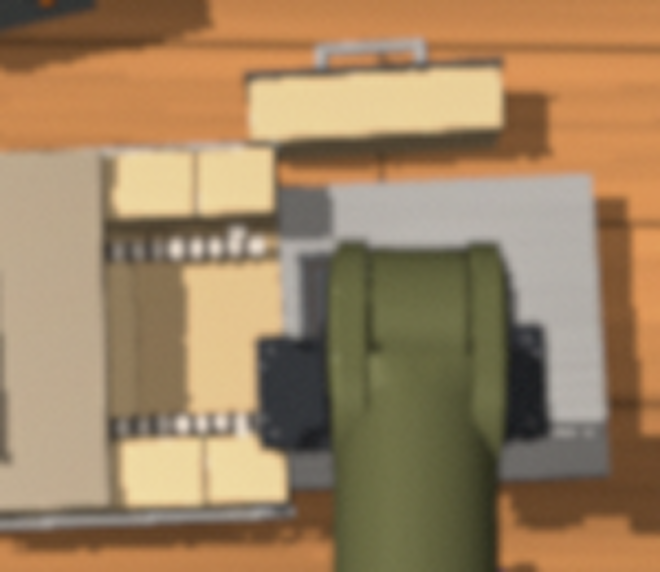

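The view is mostly blocked by the arm, with the box's right edge near row 252. I'll move round behind and re-measure from there.

```bash
python3 -m handwheel '[{"x":0,"y":0.015,"z":0,"wx":0,"wy":0,"wz":-7},{"x":0,"y":0.03,"z":0,"wx":0,"wy":0,"wz":-14},{"x":0,"y":0.045,"z":0,"wx":0,"wy":0,"wz":-21},{"x":0.01,"y":0.06,"z":0,"wx":0,"wy":0,"wz":-28},{"x":0.02,"y":0.075,"z":0,"wx":0,"wy":0,"wz":-35},{"x":0.03,"y":0.09,"z":0,"wx":0,"wy":0,"wz":-42},{"x":0.04,"y":0.1,"z":0,"wx":0,"wy":0,"wz":-49},{"x":0.055,"y":0.11,"z":0,"wx":0,"wy":0,"wz":-56},{"x":0.07,"y":0.116,"z":0,"wx":0,"wy":0,"wz":-63},{"x":0.077,"y":0.116,"z":0,"wx":0,"wy":0,"wz":-70}]' 0.056 >/dev/null
python3 -m handwheel '[{"x":0,"y":0,"z":0,"wx":0,"wy":0,"wz":-7},{"x":0,"y":0,"z":0,"wx":0,"wy":0,"wz":-14},{"x":0,"y":0,"z":0,"wx":0,"wy":0,"wz":-19.5},{"x":0,"y":0,"z":0,"wx":0,"wy":0,"wz":-19.5}]' >/dev/null
python3 - <<'E'
from h import *
goto(-.185,.0,.044,0)
boxm(-.0816,.0,0,.35)
I,K,T=cam("top"); g=cv2.cvtColor(I,cv2.COLOR_RGB2GRAY)
# lane middle at z from element bright/dark: wall top inner edges (z .128)
W=lambda x,y,z:proj(A@np.r_[x,y,z]+M,K,T)[0]
for y in(-.135,-.085,.085,.135):
    f,n=edge(g,W(.015,y,.07),W(.115,y,.07),h=4); P=ray([f[2:]-f[:2]*10,f[2:]+f[:2]*10],.128,K,T); k=np.array([kiln(p) for p in P]); print("wall",y,k[:,:2].round(4).tolist(),n)
for y in(-.12,.12):
    f,n=edge(g,W(-.14,y,0),W(-.04,y,0),h=4); P=ray([f[2:]-f[:2]*10,f[2:]+f[:2]*10],.058,K,T); k=np.array([kiln(p) for p in P]); print("shelf",y,k[:,:2].round(4).tolist(),n)
a=I[120:215,210:330]; cv2.imwrite("pics/t5.png",cv2.resize(a,None,fx=6,fy=6,interpolation=cv2.INTER_CUBIC)[:,:,::-1])
E
```

```text
t 8.47 tcp kiln [-0.1992  0.006   0.1419] need xyz [0.0141 0.0061 0.0979] w [-0.1  -0.07 -0.04] F [-0.1 -0.1  1.4] grip 0.056
box kiln -0.0817 -0.0019 yaw long 0.95 front -1.85 corner px [248.  152.5] 40 40
wall -0.135 [[0.0956, -0.1349], [0.0287, -0.1364]] 37
wall -0.085 [[0.0905, -0.0837], [0.0239, -0.0844]] 40
wall 0.085 [[0.1163, 0.0831], [0.0507, 0.0857]] 34
wall 0.135 [[0.0971, 0.1338], [0.0317, 0.1332]] 38
shelf -0.12 [[-0.0511, -0.1325], [-0.1212, -0.1342]] 38
shelf 0.12 [[-0.0496, 0.1203], [-0.1181, 0.1186]] 40
```

View pics/t5.png

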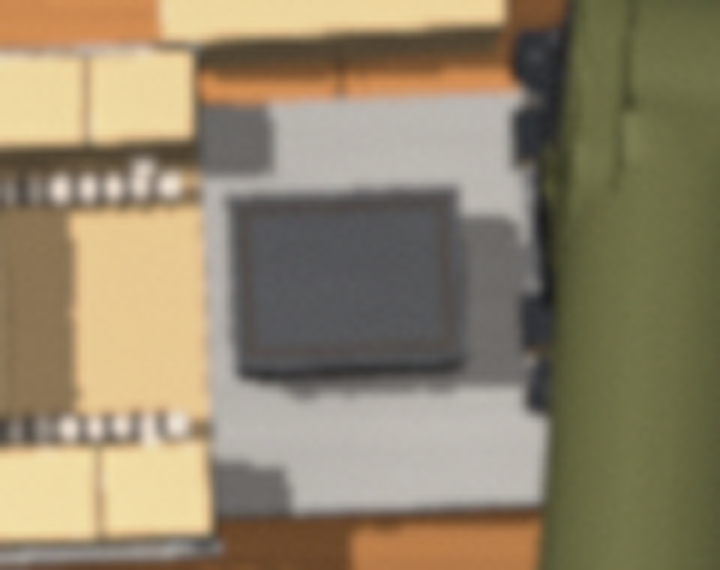

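The box is now square to the kiln within about 1° and about 2 mm right of the middle line. Its front edge at column 240 is just outside the mouth at column 207, and both fingertips are behind it at (535,130) and (535,320). I'll descend and push straight in.

```bash
python3 -m handwheel '[{"x":0,"y":0.008,"z":0,"wx":0,"wy":0,"wz":-0.5},{"x":0,"y":0.008,"z":0.025,"wx":0,"wy":0,"wz":-0.5},{"x":0,"y":0.008,"z":0.05,"wx":0,"wy":0,"wz":-0.5},{"x":0,"y":0.008,"z":0.075,"wx":0,"wy":0,"wz":-0.5},{"x":0,"y":0.008,"z":0.09,"wx":0,"wy":0,"wz":-0.5},{"x":0,"y":0.008,"z":0.097,"wx":0,"wy":0,"wz":-0.5},{"x":0,"y":0.008,"z":0.097,"wx":0,"wy":0,"wz":-0.5}]' >/dev/null
python3 -m handwheel '[{"x":0.01,"y":0,"z":0,"wx":0,"wy":0,"wz":0},{"x":0.02,"y":0,"z":0,"wx":0,"wy":0,"wz":0},{"x":0.03,"y":0,"z":0,"wx":0,"wy":0,"wz":0},{"x":0.036,"y":0,"z":0,"wx":0,"wy":0,"wz":0},{"x":0.042,"y":0,"z":0,"wx":0,"wy":0,"wz":0},{"x":0.048,"y":0,"z":0,"wx":0,"wy":0,"wz":0},{"x":0.054,"y":0,"z":0,"wx":0,"wy":0,"wz":0},{"x":0.06,"y":0,"z":0,"wx":0,"wy":0,"wz":0},{"x":0.066,"y":0,"z":0,"wx":0,"wy":0,"wz":0},{"x":0.066,"y":0,"z":0,"wx":0,"wy":0,"wz":0}]'
python3 - <<'E'
from h import *
goto(.0105,-.001,.044,0.5)
boxm(-.058,-.002,0.5,.35)
E
```

```text
time: 9.98
position: [0.601, -0.086, 0.1057]
tool_rot: [2.155, 2.282, -0.0]
ft_force: [-0.3, -2.2, 1.9]
grip_width: 0.645
grip_force: 1.1
t 9.98 tcp kiln [-0.1344 -0.003   0.0477] need xyz [ 0.1449 -0.0013  0.0033] w [ 0.11  0.15 -0.22] F [-0.3 -2.2  1.9] grip 0.0561
box kiln -0.0569 -0.0026 yaw long -1.99 front -1.99 corner px [240.9 152. ] 39 37
```

```bash
python3 -m handwheel '[{"x":0.005,"y":0,"z":0,"wx":0,"wy":0,"wz":0},{"x":0.01,"y":0,"z":0.001,"wx":0,"wy":0,"wz":0},{"x":0.015,"y":0,"z":0.002,"wx":0,"wy":0,"wz":0},{"x":0.02,"y":0,"z":0.002,"wx":0,"wy":0,"wz":0},{"x":0.02,"y":0,"z":0.002,"wx":0,"wy":0,"wz":0}]'
python3 - <<'E'
from h import *
goto(.0105,-.001,.044,0.5)
boxm(-.038,-.002,-0.5,.35)
a=cam("top")[0][120:215,190:310]; cv2.imwrite("pics/t6.png",cv2.resize(a,None,fx=6,fy=6,interpolation=cv2.INTER_CUBIC)[:,:,::-1])
E
```

```text
time: 10.45
position: [0.5998, -0.0664, 0.1034]
tool_rot: [2.156, 2.282, -0.0]
ft_force: [0.4, -3.7, 2.9]
grip_width: 0.642
grip_force: 1.9
t 10.45 tcp kiln [-0.1147 -0.0028  0.0454] need xyz [ 0.1252 -0.0012  0.0011] w [ 0.09  0.12 -0.24] F [ 0.4 -3.7  2.9] grip 0.0559
box kiln -0.0371 -0.0034 yaw long -1.94 front -1.94 corner px [235. 152.] 36 29
```

View pics/t6.png

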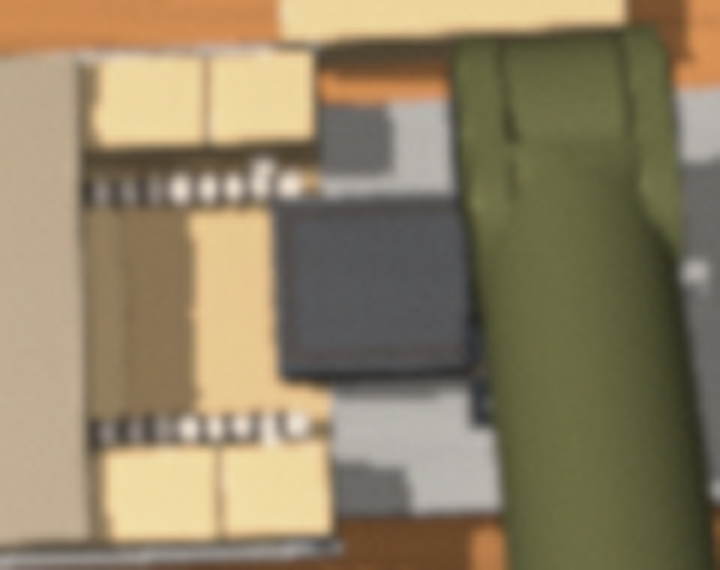

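The box nose is just in the mouth at column 275, with the lid centre at row ≈290 against the lane middle at ≈294, so it is about 3 mm right. It is parallel to the walls and clear of both coils at rows 187 and 430. I'll continue.

```bash
python3 -m handwheel '[{"x":0.006,"y":0,"z":0,"wx":0,"wy":0,"wz":0},{"x":0.012,"y":0,"z":0,"wx":0,"wy":0,"wz":0},{"x":0.018,"y":0,"z":0,"wx":0,"wy":0,"wz":0},{"x":0.024,"y":-0.001,"z":0.001,"wx":0,"wy":0,"wz":0},{"x":0.03,"y":-0.001,"z":0.001,"wx":0,"wy":0,"wz":0},{"x":0.036,"y":-0.001,"z":0.001,"wx":0,"wy":0,"wz":0},{"x":0.042,"y":-0.001,"z":0.001,"wx":0,"wy":0,"wz":0},{"x":0.048,"y":-0.001,"z":0.001,"wx":0,"wy":0,"wz":0},{"x":0.054,"y":-0.001,"z":0.001,"wx":0,"wy":0,"wz":0},{"x":0.054,"y":-0.001,"z":0.001,"wx":0,"wy":0,"wz":0}]'
python3 - <<'E'
from h import *
goto(.0105,-.001,.044,0.5)
boxm(.015,-.003,-0.5,.35)
E
```

```text
time: 11.38
position: [0.5952, -0.0113, 0.1019]
tool_rot: [2.156, 2.284, -0.0]
ft_force: [0.8, -2.5, 2.9]
grip_width: 0.642
grip_force: 1.4
t 11.38 tcp kiln [-0.0594 -0.0011  0.0439] need xyz [ 0.0699  0.0003 -0.0001] w [ 0.03  0.03 -0.18] F [ 0.8 -2.5  2.9] grip 0.0559Traceback (most recent call last):
  File "<stdin>", line 3, in <module>
  File "h.py", line 43, in boxm
    f1,n1=edge(g,W(.065,-.05),W(.065,.05),h=4); f2,n2=edge(g,W(.0+.065-.13*half*2,-.05),W(.065,-.05),h=4)
                                                      ~~~~^^^^^^^^^^^^^^^^^^^^^^^^^^^^^^^^^^^^^^^^^^^^^^^
  File "h.py", line 19, in edge
    f=cv2.fitLine(np.array([a+ti*(b-a)+wi*n for ti,wi in zip(t[k],w[k])],np.float32),cv2.DIST_HUBER,0,.01,.01).ravel()
      ~~~~~~~~~~~^^^^^^^^^^^^^^^^^^^^^^^^^^^^^^^^^^^^^^^^^^^^^^^^^^^^^^^^^^^^^^^^^^^^^^^^^^^^^^^^^^^^^^^^^^^^^
cv2.error: OpenCV(4.12.0) /io/opencv/modules/imgproc/src/linefit.cpp:618: error: (-215:Assertion failed) npoints2 >= 0 || npoints3 >= 0 in function 'fitLine'
```

The edge fit is confused by the dark chamber shadow. I'll use a colour mask instead, since the lid is neutral grey and the brick is tan.

```bash
cat >> h.py <<'E'
def lid(kx):
    I,K,T=cam("top"); h=cv2.cvtColor(I,cv2.COLOR_RGB2HSV)
    m=((h[...,1]<45)&(h[...,2]<105)&(h[...,2]>55)).astype(np.uint8)
    W=lambda x,y:proj(A@np.r_[x,y,.062]+M,K,T)[0]
    roi=np.zeros_like(m); cv2.fillConvexPoly(roi,np.array([W(kx-.04,-.075),W(kx+.1,-.075),W(kx+.1,.075),W(kx-.04,.075)]).round().astype(int),1)
    m=cv2.morphologyEx(m*roi,cv2.MORPH_OPEN,np.ones((5,5),np.uint8))
    c=max(cv2.findContours(m,0,2)[0],key=cv2.contourArea)[:,0]; out=[]
    for col in range(c[:,0].min()+3,c[:,0].max()-2,5):
        r=np.flatnonzero(m[:,col]); a,b=[kiln(ray((col,v),.12,K,T)[0]) for v in(r[0]-.5,r[-1]+.5)]; out.append([*a[:2].round(3),*b[:2].round(3)])
    print("right edge, left edge",np.array(out).tolist())
    fr=[kiln(ray((np.flatnonzero(m[v])[0]-.5,v),.12,K,T)[0])[:2].round(3).tolist() for v in range(c[:,1].min()+3,c[:,1].max()-3,6)]; print("front",fr)
E
python3 -c "from h import *; lid(.015)"
```

```text
right edge, left edge [[0.07, -0.049, 0.073, 0.049], [0.053, -0.052, 0.056, 0.049], [0.036, -0.051, 0.04, 0.05], [0.02, -0.05, 0.023, 0.051], [0.003, -0.05, 0.006, 0.048], [-0.013, -0.029, -0.01, 0.055]]
front [[0.082, -0.041], [0.082, -0.02], [0.083, -0.0], [0.08, 0.02]]
```

The lid spans y=−51 to +50 mm, so it is centred and square. The front is at 82 mm, so the origin is at about 16 mm. I'll push the last 70 mm.

```bash
python3 -m handwheel '[{"x":0.007,"y":0,"z":0,"wx":0,"wy":0,"wz":0},{"x":0.014,"y":0,"z":0,"wx":0,"wy":0,"wz":0},{"x":0.021,"y":0,"z":0,"wx":0,"wy":0,"wz":0},{"x":0.028,"y":0,"z":0,"wx":0,"wy":0,"wz":0},{"x":0.034,"y":0,"z":0,"wx":0,"wy":0,"wz":0},{"x":0.04,"y":0,"z":0,"wx":0,"wy":0,"wz":0},{"x":0.046,"y":0,"z":0,"wx":0,"wy":0,"wz":0},{"x":0.05,"y":0,"z":0,"wx":0,"wy":0,"wz":0},{"x":0.053,"y":0,"z":0,"wx":0,"wy":0,"wz":0},{"x":0.053,"y":0,"z":0,"wx":0,"wy":0,"wz":0}]'
python3 -c "from h import *; goto(.0105,-.001,.044,0.5); lid(.069)"
```

```text
time: 12.32
position: [0.5917, 0.0411, 0.1014]
tool_rot: [-2.157, -2.284, 0.002]
ft_force: [0.8, -3.6, 2.4]
grip_width: 0.644
grip_force: 1.9
t 12.32 tcp kiln [-0.0069 -0.0003  0.0434] need xyz [ 0.0174  0.0008 -0.0007] w [-0.05  0.04 -0.2 ] F [ 0.8 -3.6  2.4] grip 0.056
right edge, left edge [[0.106, -0.054, 0.109, 0.051], [0.09, -0.053, 0.093, 0.051], [0.073, -0.049, 0.076, 0.049], [0.057, -0.038, 0.059, 0.049]]
front [[0.118, -0.042], [0.119, -0.022], [0.119, -0.002], [0.12, 0.018]]
```

```bash
python3 -m handwheel '[{"x":0.006,"y":0,"z":0,"wx":0,"wy":0,"wz":0},{"x":0.011,"y":0,"z":0,"wx":0,"wy":0,"wz":0},{"x":0.015,"y":0,"z":0,"wx":0,"wy":0,"wz":0},{"x":0.017,"y":0,"z":0,"wx":0,"wy":0,"wz":0},{"x":0.017,"y":0,"z":0,"wx":0,"wy":0,"wz":0}]'
python3 -m handwheel '[{"x":-0.01,"y":0,"z":0,"wx":0,"wy":0,"wz":0},{"x":-0.03,"y":0,"z":0,"wx":0,"wy":0,"wz":0},{"x":-0.05,"y":0,"z":0,"wx":0,"wy":0,"wz":0},{"x":-0.06,"y":0,"z":-0.03,"wx":0,"wy":0,"wz":0},{"x":-0.08,"y":0,"z":-0.06,"wx":0,"wy":0,"wz":0},{"x":-0.1,"y":0,"z":-0.09,"wx":0,"wy":0,"wz":0},{"x":-0.13,"y":0,"z":-0.11,"wx":0,"wy":0,"wz":0},{"x":-0.16,"y":0,"z":-0.12,"wx":0,"wy":0,"wz":0},{"x":-0.19,"y":0,"z":-0.12,"wx":0,"wy":0,"wz":0},{"x":-0.19,"y":0,"z":-0.12,"wx":0,"wy":0,"wz":0}]'
python3 - <<'E'
from h import *
I,K,T=cam("top"); g=cv2.cvtColor(I,cv2.COLOR_RGB2GRAY)
W=lambda x,y:proj(A@np.r_[x,y,.062]+M,K,T)[0]
f,n=edge(g,W(.02,-.045),W(.02,.045),h=5); print("rear",[kiln(p)[:2].round(4).tolist() for p in ray([f[2:]-f[:2]*10,f[2:]+f[:2]*10],.12,K,T)],n)
lid(.085)
a=I[110:220,140:320]; b=cam("scene")[0][150:320,150:370]
cv2.imwrite("pics/fin.png",np.hstack([cv2.resize(a,(400,245),interpolation=3),cv2.resize(b,(400,245),interpolation=3)])[:,:,::-1])
E
```

```text
time: 12.78
position: [0.5906, 0.0586, 0.1013]
tool_rot: [-2.156, -2.284, 0.001]
ft_force: [-0.2, -2.8, 2.0]
grip_width: 0.643
grip_force: 1.8
time: 13.62
position: [0.6016, -0.1394, 0.2214]
tool_rot: [2.166, 2.273, -0.003]
ft_force: [0.3, -1.6, -1.6]
grip_width: 0.641
grip_force: 0.0
rear [[0.0232, -0.0349], [0.0212, 0.0325]] 40
right edge, left edge [[0.106, -0.054, 0.109, 0.051], [0.09, -0.053, 0.093, 0.051], [0.073, -0.049, 0.076, 0.049], [0.056, -0.048, 0.059, 0.049]]
front [[0.118, -0.042], [0.119, -0.022], [0.119, -0.002], [0.12, 0.018]]
```

View pics/fin.png

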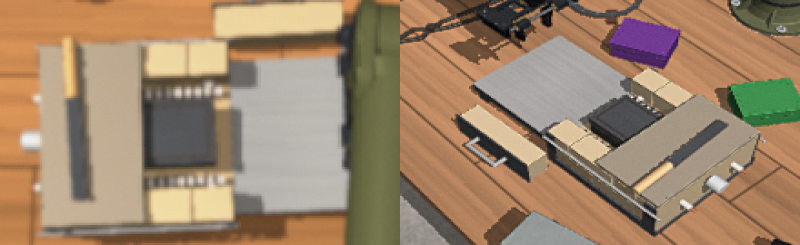

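The box sits wholly inside the mouth, with its rear edge at column 213 against the mouth at 233. It is between the coils, the rear is 22 mm in and the origin is at about 87 mm. The file and door are unmoved and the gripper is clear, so I'll let it settle and hand in.

```bash
python3 -m handwheel '[{"x":0,"y":0,"z":-0.01,"wx":0,"wy":0,"wz":0},{"x":0,"y":0,"z":-0.01,"wx":0,"wy":0,"wz":0},{"x":0,"y":0,"z":-0.01,"wx":0,"wy":0,"wz":0},{"x":0,"y":0,"z":-0.01,"wx":0,"wy":0,"wz":0}]' && python3 -c "from bench import ctrl; print(ctrl.close_job())"
```

```text
time: 14.1
position: [0.6021, -0.1301, 0.2318]
tool_rot: [2.154, 2.286, 0.001]
ft_force: [-1.0, 0.3, -0.2]
grip_width: 0.64
grip_force: 0.0
the job is handed in; nothing more can be done
None
```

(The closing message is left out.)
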